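# Show the underside of a burnt crucible to the inspection camera

### The job

Pick the scorched brown-banded crucible out of the cooling plate, gripping it gently because the thin porcelain cracks if squeezed with more than 50 N, and hold it up in the air mouth-upward in front of the small bench camera so that its underside squarely faces the lens, centred on the lens's line of sight and 60 mm from the lens. Leave the white crucibles and the amber jar where they are, and do not touch the camera or its stand. Finish while still holding the crucible there, motionless.

Things in the scene. Friction and masses are not known exactly. Their poses are not given: they have to be found in the camera images.
- burnt_crucible: white porcelain crucible, brown scorched rim, brown belt low outside, dark slag inside. 36 mm diameter, 40 mm tall, wall 4 mm, 36-59 g; outside straight from 10 mm above the underside to the rim, tapering below to a 26 mm foot. Origin: centre of underside; z up its axis, out of the mouth. Stands in any pocket of the plate, underside 10 mm, rim 50 mm above the bench. Cracks above 50 N on each finger.
- cooling_plate: fixed dark steel plate, 170 x 170 x 15 mm, lying on the bench, with four square pockets 33 mm wide and 5 mm deep, centred 43 mm either way from the middle along x and y (86 mm between neighbours), a crucible in each. Origin: centre of its underside; z up.
- clean_crucible_a: plain all-white porcelain crucible, same shape and size as the burnt one (36 mm across, 40 mm tall, 45 g), standing in its own pocket of the cooling plate; must stay there. Origin: centre of its underside, z up its axis.
- clean_crucible_b: plain all-white porcelain crucible, same shape and size as the burnt one (36 mm across, 40 mm tall, 45 g), standing in its own pocket of the cooling plate; must stay there. Origin: centre of its underside, z up its axis.
- clean_crucible_c: plain all-white porcelain crucible, same shape and size as the burnt one (36 mm across, 40 mm tall, 45 g), standing in its own pocket of the cooling plate; must stay there. Origin: centre of its underside, z up its axis.
- lens (a point): centre of the camera's front glass. z = line of sight, out of the lens, obliquely up and roughly back towards the robot; y = level tilt axis. The head is a navy cylinder, 44 mm diameter, with a white light ring (60 mm across, 10 mm thick, face 1 mm behind this point). The crucible's underside belongs 60 mm from this point along z, its axis parallel to this z.
- camera_head (a joint): tilt of the camera's line of sight away from straight up, in rad, towards the stand's -x side: 0 looks straight up; starts between 0.3 and 0.5. Stiff hinge on a level axis 82 mm above the work surface, 36 mm behind the lens. Leave it as it is.
- camera_stand: fixed camera stand: round dark foot 104 mm across, 12 mm thick, with two upright aluminium cheeks along y (96 mm high, 80 mm apart over the outsides, 96 mm over the black knobs) that carry the head. Origin: centre of the foot's underside, z up; the camera looks up and towards the stand's -x. Do not touch.
- reagent_jar: bystander: amber jar with blue cap, 54 mm in diameter, 75 mm tall, 180 g, standing loose on the bench. Origin: centre of its underside. Leave it standing there.
Not all that is in view belongs to the job. There is more than one size of the burnt_crucible; the job needs the smaller. Leave any blue look-alike of the clean_crucible_a alone.

How it is judged:
On the way:
1. the burnt crucible is lifted clear of the cooling plate between the fingers (height (world z) of burnt_crucible above 0.06 m and contact force between the fingers and burnt_crucible above 1 N), for 0.2 s.
At the end, for the whole second after the job is handed in: Crucible held still in the fingers, touching nothing else, mouth up, over 80 mm high; underside 45-75 mm from the lens and within 12 mm of its line of sight (in lens x and y), axis within 0.2 rad of it; white crucibles within 12 mm and jar within 20 mm of their starts (x of burnt_crucible in the frame of lens between -0.012 and 0.012 m and y of burnt_crucible in the frame of lens between -0.012 and 0.012 m and z of burnt_crucible in the frame of lens between 0.045 and 0.075 m and angle between the z axis of burnt_crucible and the z axis of lens, either way round below 0.2 rad and angle between burnt_crucible's own z axis and vertical below 1.2 rad and height (world z) of burnt_crucible above 0.08 m and contact force between the fingers and burnt_crucible above 1 N and linear speed of burnt_crucible below 0.02 m/s and angular speed of burnt_crucible below 0.2 rad/s and contact force between burnt_crucible and cooling_plate below 0.05 N and contact force between burnt_crucible and camera_stand below 0.05 N and contact force between burnt_crucible and reagent_jar below 0.05 N and contact force between burnt_crucible and clean_crucible_a below 0.05 N and contact force between burnt_crucible and clean_crucible_b below 0.05 N and contact force between burnt_crucible and clean_crucible_c below 0.05 N and distance of each of clean_crucible_a, clean_crucible_b, clean_crucible_c from where it was at the start of the episode below 0.012 m and distance of reagent_jar from where it was at the start of the episode below 0.02 m); the arm keeps its last pose, push and grip.
It fails at once if the burnt crucible is squeezed with more than 50 N (100 N added over both fingers) (contact force between the fingers and burnt_crucible above 100 N).
It fails at once if the camera or its stand is touched (more than 1 N) (contact force between camera_stand and anything else above 1 N).
It fails at once if a white crucible is moved more than 12 mm or tipped (distance of any of clean_crucible_a, clean_crucible_b, clean_crucible_c from where it was at the start of the episode above 0.012 m or angle between any of clean_crucible_a, clean_crucible_b, clean_crucible_c's own z axis and vertical above 0.4 rad).
It fails at once if the jar is moved more than 20 mm or tipped (distance of reagent_jar from where it was at the start of the episode above 0.02 m or angle between reagent_jar's own z axis and vertical above 0.4 rad).
It also fails if it takes over 38 s, if anything falls off the work surface, if the arm or the gripper's body presses on something with over 40 N, if the wrist force passes 120 N, or if a joint passes its speed limit or range.

### The arm

A 6-joint arm with a two-finger parallel gripper is mounted at the origin on the work surface. World frame = base frame: x ahead of the robot, y to its left, z up, the work surface at z = 0. Lengths are in m, angles in rad, forces in N, time in s.
With the tool pointing down it reaches from about 0.375 to 0.925 m from the base axis. Payload 5.7 kg.
Tool frame: the origin (TCP) lies midway between the tips of the shut fingers; the grasp point (between the pads) lies 19 mm behind it (bot.grip_point_offset is the distance from the TCP to the grasp point, in m); x points along the fingers, y is the direction in which the jaws open and shut, and the axes are right-handed (so a half turn about x gives the same grasp; the last joint's range is limited). The gripper opens to 85 mm and grips with 20 to 120 N. Pads are 22 mm wide; open, the fingers measure 114 mm over their backs; the gripper's body (76 mm by 85 mm) begins 54 mm behind the grasp point. The pads swing forward as they close: fully open they stand 13 mm farther back than shut.
Start: joints at [1.013, 0.359, 1.51, -0, 1.272, -0.115], TCP at [0.257, 0.542, 0.231] pointing down, gripper open.
Joint ranges: [-2.97, 2.97], [-1.01, 2.36], [0.21, 2.38], [-0.96, 4.11], [0.2, 2.71], [-2.98, 2.98]. Speed limits (rad/s): [2.39, 2.39, 3.14, 3.14, 3.14, 3.14].

### API

Orientations are given as a unit quaternion [w, x, y, z].
In Python, from rig import bot, imaging gives the robot as it stands. The module is installed in compiled form; this text tells all that it offers.
- The arm moves only by the tool jog_arm, never from a script. Its argument "commands" is a list that holds one entry, the list of rows, each a list of 7 numbers: the finger opening in cm, from 0 to 8.54, then the shift along the tool's x, y, z in cm, then the turn, a rotation vector about the tool's x, y, z in degrees. A call has exactly 8 rows; each row is the pose to reach, as a shift and turn from the pose commanded when the call began, along the tool's axes at that moment; what a row does not reach only later rows make up. A row lasts 1/12 s, in which the tool goes at most 41.7 mm and 7.16 degrees, less where a joint would pass 70% of its speed; a pose out of reach is approached as far as the arm can. A call with a gripper value outside its range is refused whole. The fingers move at their own pace and stop on an object; "squeeze" is the grip in N (left out, the last holds). Time passes only in rows, so rows that repeat a pose let the fingers close, or fill a call up. It gives the time, the measured TCP pose, the force and the opening at its end, in the units of the state.
- bot.get_obs(): the state, without advancing time (a new reading comes with each control period).
- imaging.grab_frame(name): name is "scene" or "top"; returns the picture (420x560x3 uint8, red, green, blue); there is no depth.
- imaging.get_calibration(name): a dict with "intrinsics" (3x3 intrinsics, pixels), "world_from_camera" (4x4, takes a point from camera to world coordinates). Camera axes: x right, y up, looking along -z (the intrinsics and any distortion apply to the point x, -y, -z); pixel columns grow to the right and rows downward; lengths in m; the calibration is good to about 2 mm. A picture is of the moment at which its call begins. get_calibration takes no time and is no camera call.
- bot.finish_job(): hands the job in, once; it reports no verdict.
The state is a dict: "t": time; "q": joint angles; "joint_vel": joint speeds; "joint_torque": joint torques, N m; "position": TCP position; "tcp_rot": TCP orientation; "contact_force": force on the tool from outside, world axes, zero at the start; "ft_torque": the same for the moment, N m; "width": finger opening in m.
Only numpy, scipy, OpenCV 4.12 (cv2) and the standard library are available. Lean on these libraries where they do the work, as an engineer would, in place of code of your own. Each camera call takes 0.05 s, during which the arm holds its last target.

## Working session

There is one attempt and no reset: what is moved stays moved. The work goes in short steps, Python scripts to look and compute and a tool call to move; the robot and the scene stay as the last step left them, time stands still between calls to the robot, and variables do not carry over. Pictures are saved under pics/ and viewed, and the job is handed in when it is done.

Besides the shell and the picture viewer there is one more tool, called after "Request:" as name([rows], argument=value, ...), one row to a line, values as JSON. jog_arm: Moves the arm, as the interface text tells. Its arguments: {"type":"object","properties":{"commands":{"type":"array"},"squeeze":{"type":"number"}},"required":["commands"]}

```bash
mkdir -p pics; python3 - <<'E'
from rig import bot, imaging
import cv2,numpy as np
np.set_printoptions(precision=4,suppress=True)
for n in("scene","top"):
    im=imaging.grab_frame(n); cv2.imwrite(f"pics/{n}0.png",im[:,:,::-1])
    print(n,imaging.get_calibration(n))
print(bot.get_obs(), bot.grip_point_offset)
E
```

```text
scene {'intrinsics': array([[447.0006,   0.    , 274.1287],
       [  0.    , 447.0006, 204.3644],
       [  0.    ,   0.    ,   1.    ]]), 'world_from_camera': array([[ 0.1689, -0.7271,  0.6655,  1.1605],
       [ 0.9854,  0.1109, -0.129 , -0.1339],
       [ 0.02  ,  0.6776,  0.7352,  0.725 ],
       [ 0.    ,  0.    ,  0.    ,  1.    ]])}
top {'intrinsics': array([[433.88  ,   0.    , 277.4075],
       [  0.    , 433.88  , 214.0549],
       [  0.    ,   0.    ,   1.    ]]), 'world_from_camera': array([[-0.0008,  0.9843, -0.1767,  0.3881],
       [-0.9997,  0.0033,  0.0234,  0.0067],
       [ 0.0236,  0.1767,  0.984 ,  1.0129],
       [ 0.    ,  0.    ,  0.    ,  1.    ]])}
{'t': 0.1, 'q': array([ 1.0129,  0.3594,  1.5114, -0.    ,  1.2725, -0.1151]), 'joint_vel': array([ 0.0003, -0.0005, -0.0043, -0.0001,  0.0007,  0.0019]), 'joint_torque': array([  0.0003, -52.8639, -27.9357,   0.0001,   0.0049,   0.    ]), 'position': array([0.2568, 0.5416, 0.2305]), 'tcp_rot': array([ 0.6896,  0.1547,  0.69  , -0.1559]), 'contact_force': array([-0.3705,  0.5798,  0.1916]), 'ft_torque': array([0.0049, 0.0024, 0.045 ]), 'width': 0.08525711599011962} 0.0187
```

View pics/scene0.png

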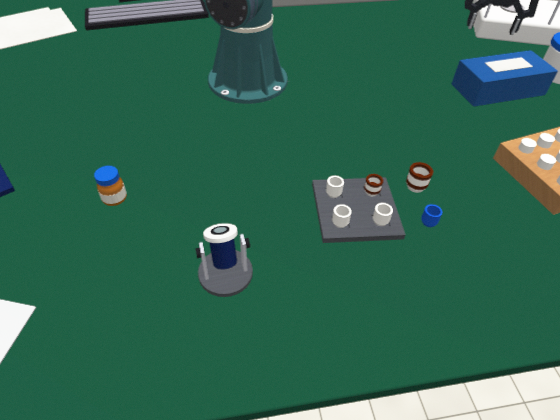

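View pics/top0.png

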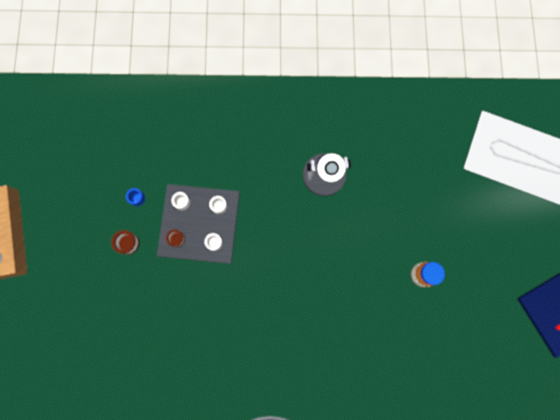

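```bash
python3 - <<'E'
import cv2,numpy as np
s=cv2.imread("pics/scene0.png");t=cv2.imread("pics/top0.png")
def c(im,x,y,w,h,k):return cv2.resize(im[y:y+h,x:x+w],None,fx=k,fy=k,interpolation=cv2.INTER_CUBIC)
a=c(s,300,150,150,100,5);b=c(s,180,210,90,90,6)
cv2.imwrite("pics/c1.png",a);cv2.imwrite("pics/c2.png",b)
cv2.imwrite("pics/c3.png",c(t,100,170,150,100,5));cv2.imwrite("pics/c4.png",c(t,290,140,75,65,8))
E
```

```text
(no output)
```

View pics/c1.png

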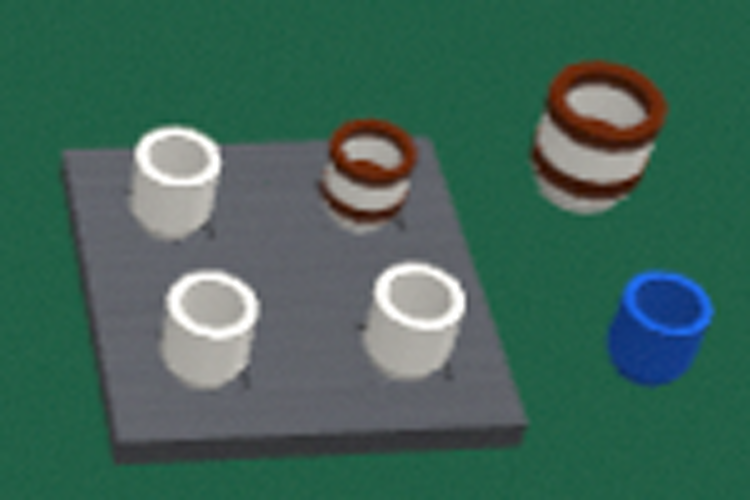

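View pics/c2.png

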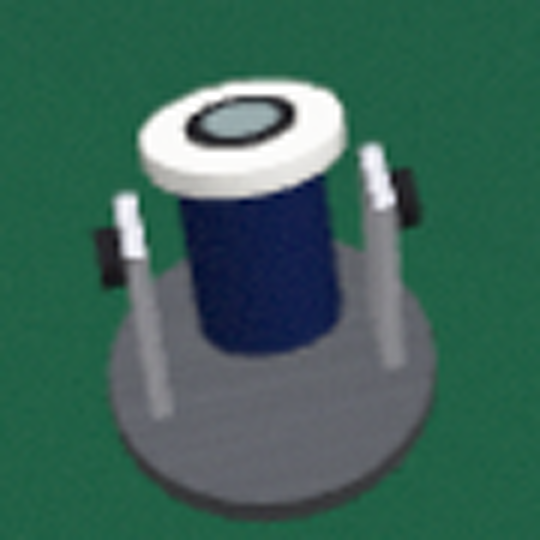

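View pics/c3.png

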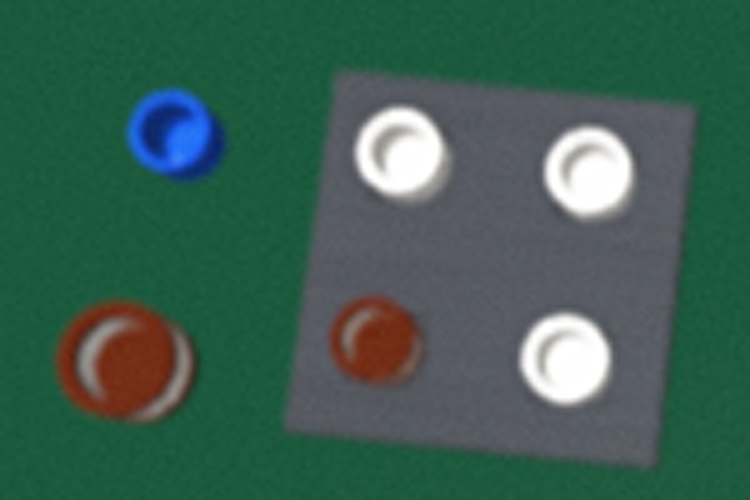

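View pics/c4.png

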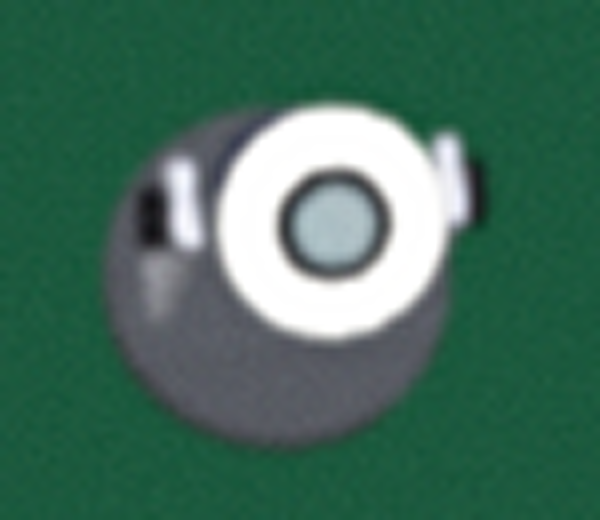

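```bash
cat > h.py <<'E'
import numpy as np,cv2
from rig import imaging
from scipy.optimize import least_squares
C={n:imaging.get_calibration(n) for n in("scene","top")}
def proj(n,P):
    P=np.atleast_2d(P);T=C[n]["world_from_camera"];c=(P-T[:3,3])@T[:3,:3]
    c=c*[1,-1,-1];p=c@C[n]["intrinsics"].T
    return p[:,:2]/p[:,2:]
def ray(n,uv):
    T=C[n]["world_from_camera"];K=C[n]["intrinsics"]
    d=np.linalg.solve(K,[uv[0],uv[1],1])*[1,-1,-1]
    return T[:3,3],T[:3,:3]@d
def atz(n,uv,z):
    o,d=ray(n,uv);return o+d*(z-o[2])/d[2]
def tri(u1,u2):
    f=lambda P:np.r_[proj("scene",P)[0]-u1,proj("top",P)[0]-u2]
    r=least_squares(f,[.4,0,.1]);return r.x,r.fun
E
python3 - <<'E'
from h import *
np.set_printoptions(precision=4,suppress=True)
s1=lambda *p:(np.array(p)+.5)/5-.5+[300,150]
s2=lambda *p:(np.array(p)+.5)/6-.5+[180,210]
t3=lambda *p:(np.array(p)+.5)/5-.5+[100,170]
t4=lambda *p:(np.array(p)+.5)/8-.5+[290,140]
ps=[atz("scene",s1(*p),.015) for p in[(63,152),(432,139),(527,425),(113,443)]]
pt=[atz("top",t3(*p),.015) for p in[(335,70),(695,105),(655,466),(285,432)]]
print(np.array(ps),np.array(pt),np.mean(ps,0),np.mean(pt,0))
for nm,a,b in[("burnt",(373,152),(376,340)),("w1",(177,157),(567,358)),("w2",(212,305),(589,170)),("w3",(420,297),(401,152))]:
    print(nm,atz("scene",s1(*a),.05),atz("top",t3(*b),.05),tri(s1(*a),t3(*b)))
print("lens",tri(s2(240,121),t4(334,223)))
print("knob",tri(s2(107,258),t4(478,190)),tri(s2(407,197),t4(152,215)))
th=np.linspace(0,2*np.pi,361)
obs=[("top","ring",[t4(*p) for p in[(218,218),(330,102),(450,225),(332,340)]]),
("scene","ring",[s2(*p) for p in[(262,80),(139,138),(347,112)]]),
("top","foot",[t4(*p) for p in[(107,285),(285,445),(445,300),(150,395),(420,370)]]),
("scene","foot",[s2(*p) for p in[(109,370),(437,368),(262,505),(160,465),(390,460)]])]
def mod(q):
    x,y,w,t=q; R=np.array([[np.cos(w),-np.sin(w),0],[np.sin(w),np.cos(w),0],[0,0,1]])
    o=np.array([x,y,0]); d=R@[-np.sin(t),0,np.cos(t)]; yy=R@[0,1,0]; L=o+[0,0,.082]+.036*d
    return o,R,d,yy,L
def res(q,full=False):
    o,R,d,yy,L=mod(q);r=[]
    r+=list(proj("scene",L)[0]-s2(240,121))+list(proj("top",L)[0]-t4(334,223))
    for sgn,a,b in((-1,(107,258),(478,190)),(1,(407,197),(152,215))):
        K=o+[0,0,.082]+sgn*.044*yy
        r+=list(proj("scene",K)[0]-s2(*a))+list(proj("top",K)[0]-t4(*b))
    xx=np.cross(yy,d)
    for n,k,pts in obs:
        c=(L-.001*d+.03*(np.outer(np.cos(th),xx)+np.outer(np.sin(th),yy))) if k=="ring" else o+[0,0,.012]+.052*np.c_[np.cos(th),np.sin(th),0*th]
        e=proj(n,c)
        for p in pts:
            D=np.linalg.norm(e-p,axis=1);r.append(D.min())
    return np.array(r)
for w0 in(0.,.4,-.4):
    r=least_squares(res,[.5,-.1,w0,.4]);print(r.x,r.cost)
print(r.fun);print(mod(r.x))
E
```

```text
[[0.4565 0.0893 0.015 ]
 [0.4734 0.2599 0.015 ]
 [0.6413 0.2416 0.015 ]
 [0.6244 0.0712 0.015 ]] [[0.6392 0.2436 0.015 ]
 [0.6232 0.0743 0.015 ]
 [0.4538 0.09   0.015 ]
 [0.4691 0.2588 0.015 ]] [0.5489 0.1655 0.015 ] [0.5463 0.1667 0.015 ]
burnt [0.5113 0.2121 0.05  ] [0.5071 0.2118 0.05  ] (array([0.5078, 0.2132, 0.0464]), array([-0.3169,  0.0242, -0.3097, -0.0988]))
w1 [0.5016 0.1266 0.05  ] [0.4993 0.127  0.05  ] (array([0.4995, 0.1273, 0.0479]), array([-0.025 ,  0.001 , -0.0248, -0.0066]))
w2 [0.5874 0.1183 0.05  ] [0.5846 0.1192 0.05  ] (array([0.5851, 0.1194, 0.0473]), array([ 0.0619, -0.0028,  0.0663,  0.0182]))
w3 [0.596  0.2041 0.05  ] [0.5925 0.204  0.05  ] (array([0.5934, 0.2052, 0.0468]), array([-0.2159,  0.0179, -0.2274, -0.0747]))
lens (array([ 0.6522, -0.1316,  0.113 ]), array([0.2076, 0.0139, 0.2526, 0.0306]))
knob (array([ 0.6716, -0.1758,  0.0809]), array([-0.3093, -0.0265, -0.3903, -0.0375])) (array([ 0.6634, -0.0849,  0.0818]), array([-0.0588, -0.0024, -0.0715, -0.0111]))
[ 0.6677 -0.1297  0.0898  0.4449] 5.932906378662031
[ 0.6677 -0.1297  0.0939  0.4438] 5.928245476350889
[ 0.6677 -0.1297  0.0939  0.4438] 5.92824547195387
[ 0.4516 -0.4928  0.1116 -0.2313  0.9472 -0.4288 -1.3333 -0.3038 -0.5811
  0.0713  0.3691 -0.1011  0.7251  0.9187  0.7489  1.2174  0.4644  0.3447
  0.3886  0.0991  0.8386  0.6321  1.3277  0.1249  0.137   0.1575  0.5279
  0.689   0.5633]
(array([ 0.6677, -0.1297,  0.    ]), array([[ 0.9956, -0.0938,  0.    ],
       [ 0.0938,  0.9956,  0.    ],
       [ 0.    ,  0.    ,  1.    ]]), array([-0.4275, -0.0403,  0.9031]), array([-0.0938,  0.9956,  0.    ]), array([ 0.6523, -0.1311,  0.1145]))
```

The small brown-rimmed crucible in the plate, at scene (374,180) and top (175,238), is the target. The larger brown one at scene (420,176) and top (124,242) stands on the bench and is the wrong size. The blue one at scene (432,215) is a look-alike. The enlarged crop confirms this. Measured rim heights and pocket spacing match the given sizes.

```bash
cat >> h.py <<'E'
from rig import bot
from scipy.spatial.transform import Rotation as Ro
def cur():
    o=bot.get_obs();q=o["tcp_rot"];return o,np.array(o["position"]),Ro.from_quat([q[1],q[2],q[3],q[0]])
def rel(P,R):
    o,p,R0=cur();d=R0.inv()
    print("shift cm",np.round(d.apply(P-p)*100,2),"turn deg",np.round((d*R).as_rotvec(degrees=True),2))
def frame(x,yhint):
    x=np.array(x)/np.linalg.norm(x);y=np.array(yhint)-np.dot(yhint,x)*x;y/=np.linalg.norm(y)
    return Ro.from_matrix(np.c_[x,y,np.cross(x,y)])
E
python3 - <<'E'
from h import *
np.set_printoptions(precision=3,suppress=True)
o,p,R=cur();print(R.as_matrix())
for a in np.arange(-180,180,15):
  f=frame([0,0,-1],[np.cos(np.radians(a)),np.sin(np.radians(a)),0]);print(a,(R.inv()*f).as_rotvec(degrees=True))
E
```

```text
[[-0.001  0.429  0.904]
 [-0.001  0.904 -0.429]
 [-1.    -0.002 -0.   ]]
-180 [-115.373   -0.105    0.05 ]
-165 [-130.373   -0.116    0.038]
-150 [-145.373   -0.127    0.024]
-135 [-160.373   -0.138    0.008]
-120 [-175.373   -0.149   -0.011]
-105 [169.627   0.142   0.03 ]
-90 [154.627   0.127   0.044]
-75 [139.627   0.113   0.057]
-60 [124.627   0.099   0.067]
-45 [109.627   0.085   0.076]
-30 [94.627  0.072  0.083]
-15 [79.627  0.058  0.088]
0 [64.627  0.045  0.093]
15 [49.627  0.032  0.096]
30 [34.627  0.018  0.097]
45 [19.627  0.006  0.098]
60 [ 4.627 -0.007  0.097]
75 [-10.373  -0.02    0.096]
90 [-25.373  -0.032   0.093]
105 [-40.373  -0.045   0.089]
120 [-55.373  -0.057   0.084]
135 [-70.373  -0.069   0.078]
150 [-85.373  -0.081   0.07 ]
165 [-100.373   -0.093    0.061]
```

```bash
python3 - <<'E'
from h import *
o,p,R=cur()
rel(np.array([.509,.2125,.12]),frame([0,0,-1],R.as_matrix()[:,1]))
E
```

```text
shift cm [ 11.08 -18.91  36.89] turn deg [-0.   -0.01  0.1 ]
```

Request:
jog_arm([
  [[6, 0.9, -1.6, 3.1, 0, 0, 0], [6, 1.8, -3.2, 6.2, 0, 0, 0], [6, 2.8, -4.7, 9.2, 0, 0, 0], [6, 3.7, -6.3, 12.3, 0, 0, 0], [6, 4.6, -7.9, 15.4, 0, 0, 0], [6, 5.5, -9.5, 18.5, 0, 0, 0], [6, 6.5, -11, 21.5, 0, 0, 0], [6, 7.4, -12.6, 24.6, 0, 0, 0]],
], squeeze=26)

```text
t: 0.77
position: [0.4258, 0.3214, 0.1566]
tcp_rot: [0.69, 0.155, 0.69, -0.155]
contact_force: [1.2, 0.6, -0.1]
width: 0.0599
```

```bash
python3 - <<'E'
from h import *
o,p,R=cur();print(p,o["width"],o["q"])
rel(np.array([.509,.2125,.10]),frame([0,0,-1],[np.cos(np.radians(64.6)),np.sin(np.radians(64.6)),0]))
E
```

```text
[0.42579655 0.32138614 0.15657864] 0.05991579384013394 [ 5.17006665e-01  3.46958077e-01  1.74100416e+00  5.85891310e-05
  1.05421668e+00 -6.11231205e-01]
shift cm [ 5.66 -6.27 12.18] turn deg [ 0.04 -0.02  0.03]
```

Request:
jog_arm([
  [[6, 1, -1.6, 3, 0, 0, 0], [6, 2, -3, 6, 0, 0, 0], [6, 3, -4.5, 8.8, 0, 0, 0], [6, 4, -5.5, 10.8, 0, 0, 0], [6, 4.8, -6.1, 11.9, 0, 0, 0], [6, 5.6, -6.3, 12.2, 0, 0, 0], [6, 5.6, -6.3, 12.2, 0, 0, 0], [6, 5.6, -6.3, 12.2, 0, 0, 0]],
])

```text
t: 1.43
position: [0.5073, 0.2142, 0.1007]
tcp_rot: [0.689, 0.155, 0.691, -0.155]
contact_force: [-0.2, -0.3, 0.5]
width: 0.0599
```

```bash
python3 - <<'E'
from h import *
for n in("scene","top"):
    im=imaging.grab_frame(n)[:,:,::-1]
    x,y,w,h=(300,120,150,120) if n=="scene" else (100,150,150,120)
    cv2.imwrite(f"pics/{n}1.png",cv2.resize(im[y:y+h,x:x+w],None,fx=5,fy=5,interpolation=cv2.INTER_CUBIC))
o,p,R=cur();print(p,o["width"])
rel(np.array([.509,.2125,.02]),frame([0,0,-1],[np.cos(np.radians(64.6)),np.sin(np.radians(64.6)),0]))
E
```

```text
[0.50780564 0.2147962  0.10157393] 0.06003528691594952
shift cm [ 8.16 -0.16  0.21] turn deg [ 0.11 -0.02 -0.01]
```

View pics/scene1.png

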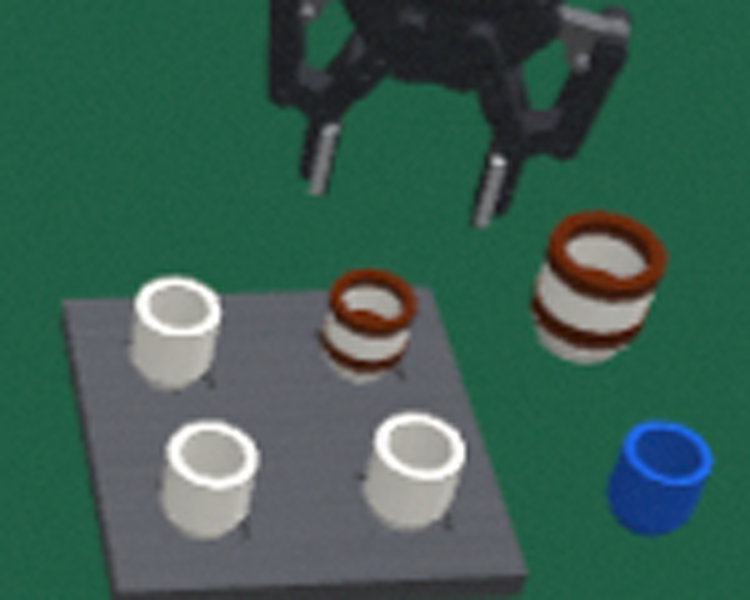

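View pics/top1.png

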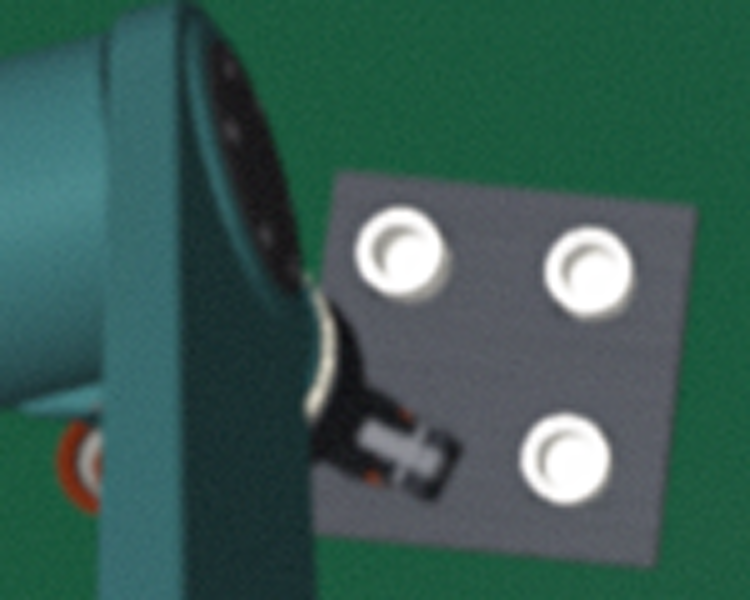

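```bash
python3 - <<'E'
from h import *
o,p,R=cur();print(p)
for z in(.1,.105,.11,.115):
  for s in(-.03,.03,0): print(z,s,(proj("scene",p*[1,1,0]+[0,0,z]+R.as_matrix()[:,1]*s)[0]-[300,120])*5)
E
```

```text
[0.50780564 0.2147962  0.10157393]
0.1 -0.03 [325.26731837 194.38812897]
0.1 0.03 [468.48677734 222.14161025]
0.1 0 [396.49326215 208.19049851]
0.105 -0.03 [327.28303636 185.44506568]
0.105 0.03 [471.09035457 213.21148148]
0.105 0 [398.7998196  199.25357532]
0.11 -0.03 [329.31457925 176.4317926 ]
0.11 0.03 [473.71459387 204.21048293]
0.11 0 [401.12458307 190.24611155]
0.115 -0.03 [331.36213415 167.34747966]
0.115 0.03 [476.35974218 195.13776762]
0.115 0 [403.46776899 181.16726871]
```

Request:
jog_arm([
  [[6, 1.5, -0.2, 0.1, 0, 0, 0], [6, 3, -0.2, 0.1, 0, 0, 0], [6, 4.5, -0.2, 0.1, 0, 0, 0], [6, 6, -0.2, 0.1, 0, 0, 0], [6, 7, -0.2, 0.1, 0, 0, 0], [6, 7.7, -0.2, 0.1, 0, 0, 0], [6, 8.1, -0.2, 0.1, 0, 0, 0], [6, 8.1, -0.2, 0.1, 0, 0, 0]],
])

```text
t: 2.2
position: [0.5082, 0.2117, 0.0199]
tcp_rot: [0.69, 0.155, 0.69, -0.155]
contact_force: [0.1, -0.1, -0.1]
width: 0.0598
```

```bash
python3 - <<'E'
from h import *
im=imaging.grab_frame("scene")[:,:,::-1]
x,y,w,h=(300,120,150,120)
cv2.imwrite(f"pics/scene2.png",cv2.resize(im[y:y+h,x:x+w],None,fx=5,fy=5,interpolation=cv2.INTER_CUBIC))
o,p,R=cur();print(p,o["width"],o["contact_force"])
E
```

```text
[0.50862019 0.2117193  0.02041643] 0.060059635476217454 [0.00224967 0.18163729 0.04588358]
```

View pics/scene2.png

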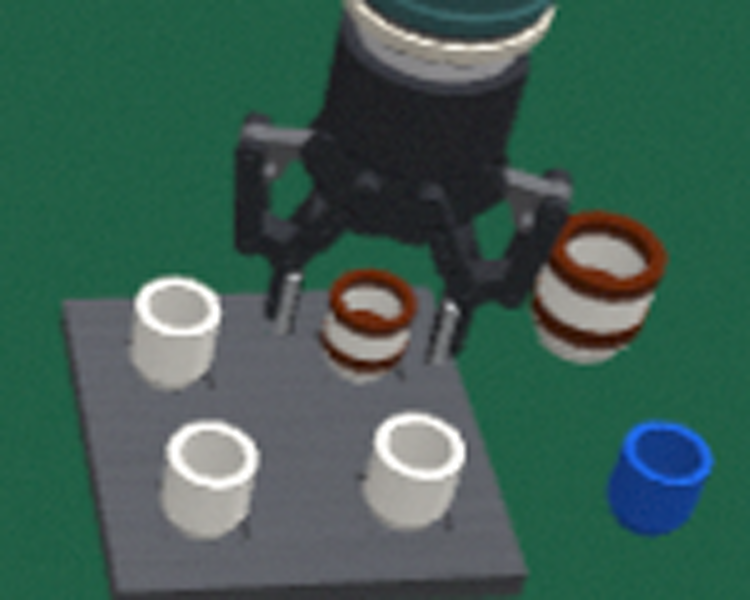

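The fingers straddle the small crucible, with tips at crop (285,332) and (442,362) and the crucible centred at (366,325). I'll close gently.

Request:
jog_arm([
  [[5, 0, 0, 0, 0, 0, 0], [4.4, 0, 0, 0, 0, 0, 0], [4, 0, 0, 0, 0, 0, 0], [3.7, 0, 0, 0, 0, 0, 0], [3.4, 0, 0, 0, 0, 0, 0], [3.2, 0, 0, 0, 0, 0, 0], [3, 0, 0, 0, 0, 0, 0], [3, 0, 0, 0, 0, 0, 0]],
], squeeze=26)

```text
t: 2.92
position: [0.5094, 0.2117, 0.0209]
tcp_rot: [0.69, 0.156, 0.689, -0.155]
contact_force: [-0.9, 1.9, 6.1]
width: 0.0353
```

Request:
jog_arm([
  [[3, 0, 0, 0, 0, 0, 0], [3, -0.3, 0, 0, 0, 0, 0], [3, -0.8, 0, 0, 0, 0, 0], [3, -1.5, 0, 0, 0, 0, 0], [3, -2.5, 0, 0, 0, 0, 0], [3, -4, 0, 0, 0, 0, 0], [3, -5.5, 0, 0, 0, 0, 0], [3, -7, 0, 0, 0, 0, 0]],
])

```text
t: 3.58
position: [0.5085, 0.2113, 0.0916]
tcp_rot: [0.69, 0.155, 0.69, -0.155]
contact_force: [-0.4, 0.1, -0.2]
width: 0.035
```

```bash
python3 - <<'E'
from h import *
im=imaging.grab_frame("scene")[:,:,::-1]
x,y,w,h=(300,100,150,120)
cv2.imwrite(f"pics/scene3.png",cv2.resize(im[y:y+h,x:x+w],None,fx=5,fy=5,interpolation=cv2.INTER_CUBIC))
o,p,R=cur();print(p,o["width"],o["contact_force"])
E
```

```text
[0.51035667 0.21188358 0.09438271] 0.034830484306257355 [0.0985913  0.35602781 0.80934358]
```

View pics/scene3.png

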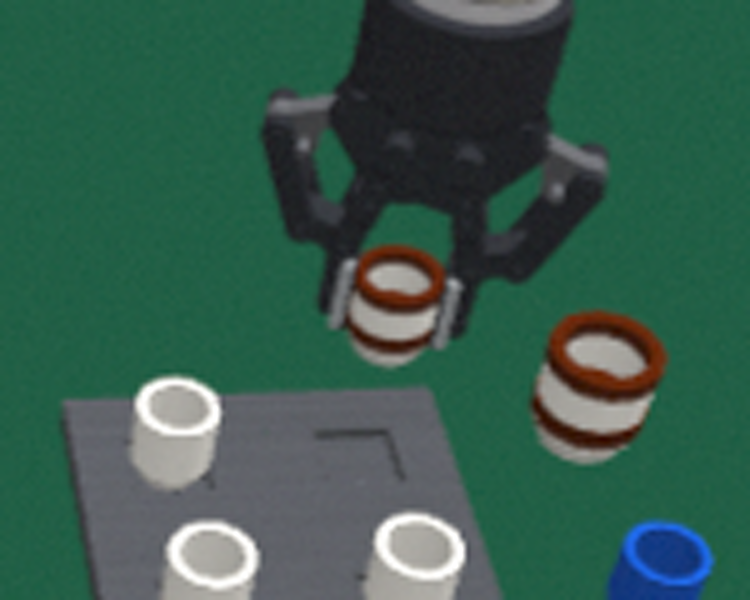

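```bash
cat >> h.py <<'E'
D=np.array([-.4275,-.0403,.9031]);L=np.array([.6515,-.131,.1145])
def goal(R,k=.0707):
    x=R.as_matrix()[:,0];v=np.cross(x,-D);a=np.arctan2(np.linalg.norm(v),x@-D)
    return L+k*D, Ro.from_rotvec(v/np.linalg.norm(v)*a)*R
E
python3 - <<'E'
from h import *
o,p,R=cur();P,G=goal(R,.11);print(P,p);rel(P,G);print(R.as_matrix().round(3))
E
```

```text
[ 0.604475 -0.135433  0.213841] [0.51035667 0.21188358 0.09438271]
shift cm [-11.94 -27.32  23.42] turn deg [  0.   -21.66  12.84]
[[ 0.004  0.428  0.904]
 [ 0.001  0.904 -0.428]
 [-1.     0.003  0.003]]
```

Request:
jog_arm([
  [[3, -2.5, -0.7, 0.6, 0, 0, 0], [3, -5, -2, 1.7, 0, -1, 0.6], [3, -7.5, -4, 3.4, 0, -3, 1.8], [3, -9.5, -6.2, 5.3, 0, -5, 3], [3, -11, -8.5, 7.3, 0, -7, 4.2], [3, -12, -10.9, 9.3, 0, -9, 5.4], [3, -12, -13.2, 11.3, 0, -11, 6.5], [3, -12, -15.3, 13.1, 0, -13, 7.7]],
])

```text
t: 4.3
position: [0.5623, 0.0153, 0.212]
tcp_rot: [0.774, 0.182, 0.593, -0.125]
contact_force: [-0.2, -0.5, -0.5]
width: 0.0355
```

```bash
python3 - <<'E'
from h import *
o,p,R=cur();P,G=goal(R,.11);print(P,p,o["width"],o["q"]);rel(P,G)
E
```

```text
[ 0.604475 -0.135433  0.213841] [0.5623225  0.01530432 0.21201333] 0.03546271355141121 [-0.13442507  0.19931647  1.83472693  0.07753766  0.84686034 -1.30633497]
shift cm [  0.59 -11.84  10.22] turn deg [-0.   -8.58  5.24]
```

Request:
jog_arm([
  [[3, 0.1, -2, 1.8, 0, -1.6, 1], [3, 0.2, -4.2, 3.6, 0, -3.2, 2], [3, 0.3, -6.4, 5.5, 0, -4.8, 3], [3, 0.4, -8.4, 7.2, 0, -6.2, 3.8], [3, 0.5, -10, 8.6, 0, -7.4, 4.5], [3, 0.5, -11.2, 9.6, 0, -8.2, 5], [3, 0.5, -11.6, 10, 0, -8.6, 5.2], [3, 0.5, -11.6, 10, 0, -8.6, 5.2]],
])

```text
t: 4.97
position: [0.6023, -0.1318, 0.2125]
tcp_rot: [0.82, 0.2, 0.527, -0.104]
contact_force: [-0.3, -0.3, -0.8]
width: 0.0353
```

```bash
python3 - <<'E'
from h import *
for n in("scene","top"):
    im=imaging.grab_frame(n)[:,:,::-1]
    x,y,w,h=(160,150,130,150) if n=="scene" else (260,100,130,110)
    k=4 if n=="scene" else 5
    cv2.imwrite(f"pics/{n}4.png",cv2.resize(im[y:y+h,x:x+w],None,fx=k,fy=k,interpolation=cv2.INTER_CUBIC))
o,p,R=cur();P,G=goal(R,.11);print(P,p,o["width"],o["q"]);rel(P,G)
P,G=goal(R);rel(P,G)
E
```

```text
[ 0.604475 -0.135433  0.213841] [ 0.60191332 -0.12994423  0.2123295 ] 0.03480936594510221 [-0.46365482  0.23224927  1.85394982  0.35365487  0.70924309 -1.82107565]
shift cm [-0.05 -0.36  0.51] turn deg [-0.   -0.33  0.11]
shift cm [ 3.88 -0.36  0.53] turn deg [-0.   -0.33  0.11]
```

View pics/scene4.png

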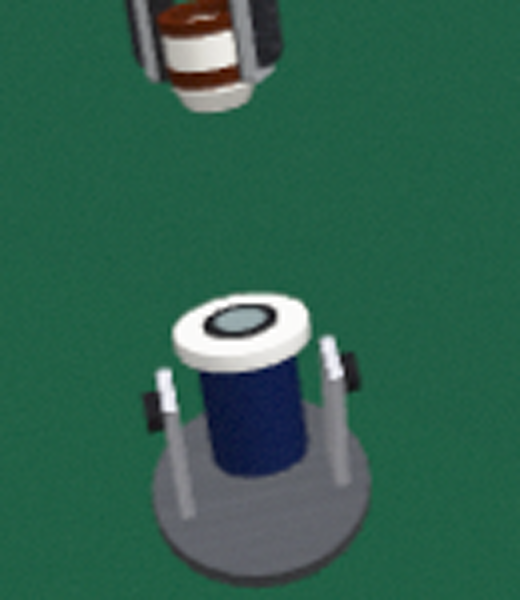

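View pics/top4.png

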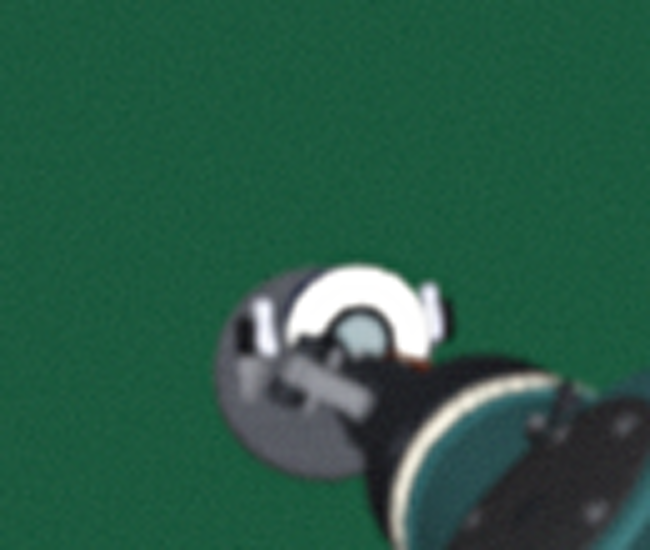

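Request:
jog_arm([
  [[3, 0.6, -0.1, 0.2, 0, 0, 0], [3, 1.4, -0.2, 0.4, 0, -0.2, 0], [3, 2.2, -0.3, 0.5, 0, -0.3, 0.1], [3, 3, -0.4, 0.5, 0, -0.3, 0.1], [3, 3.5, -0.4, 0.5, 0, -0.3, 0.1], [3, 3.8, -0.4, 0.5, 0, -0.3, 0.1], [3, 3.9, -0.4, 0.5, 0, -0.3, 0.1], [3, 3.9, -0.4, 0.5, 0, -0.3, 0.1]],
])

```text
t: 5.73
position: [0.6215, -0.1346, 0.1777]
tcp_rot: [0.821, 0.2, 0.525, -0.103]
contact_force: [0.1, 0.4, -0.5]
width: 0.035
```

```bash
python3 - <<'E'
from h import *
for n in("scene","top"):
    im=imaging.grab_frame(n)[:,:,::-1]
    x,y,w,h=(170,160,110,120) if n=="scene" else (260,100,130,110)
    k=5
    cv2.imwrite(f"pics/{n}5.png",cv2.resize(im[y:y+h,x:x+w],None,fx=k,fy=k,interpolation=cv2.INTER_CUBIC))
o,p,R=cur();P,G=goal(R);print(P,p,o["width"]);rel(P,G)
f=lambda Q:(proj("scene",Q)[0]-[170,160]+.5)*5-.5
print("exp lens",f(L),"line:",[f(L+k*D).round(1) for k in(.06,.064,.1)])
# rings at underside (r13), 10mm(r18), rim(r18) from TCP pose
M=R.as_matrix();d=-M[:,0];u=p-.0107*d
th=np.linspace(0,2*np.pi,37)
im=cv2.imread("pics/scene5.png")
for h_,r in((0,.013),(.01,.018),(.04,.018)):
    c=u+h_*d+r*(np.outer(np.cos(th),M[:,1])+np.outer(np.sin(th),M[:,2]))
    q=((proj("scene",c)-[170,160]+.5)*5-.5).astype(int)
    cv2.polylines(im,[q],True,(0,255,255),1)
for a,b in((L,L+.1*D),):
    cv2.line(im,tuple(f(a).astype(int)),tuple(f(b).astype(int)),(255,0,255),1)
c=L-.001*D+.03*(np.outer(np.cos(th),np.cross([-.094,.9956,0],D))+np.outer(np.sin(th),[-.094,.9956,0]))
cv2.polylines(im,[((proj("scene",c)-[170,160]+.5)*5-.5).astype(int)],True,(0,0,255),1)
cv2.imwrite("pics/scene5b.png",im)
E
```

```text
[ 0.62127575 -0.13384921  0.17834917] [ 0.62164955 -0.13479586  0.17829758] 0.03521406395178811
shift cm [-0.02  0.07 -0.07] turn deg [0.   0.06 0.01]
exp lens [252.26083225 346.51384215] line: [array([227.6, 189.2]), array([226. , 178.4]), array([210.4,  79. ])]
```

View pics/scene5.png

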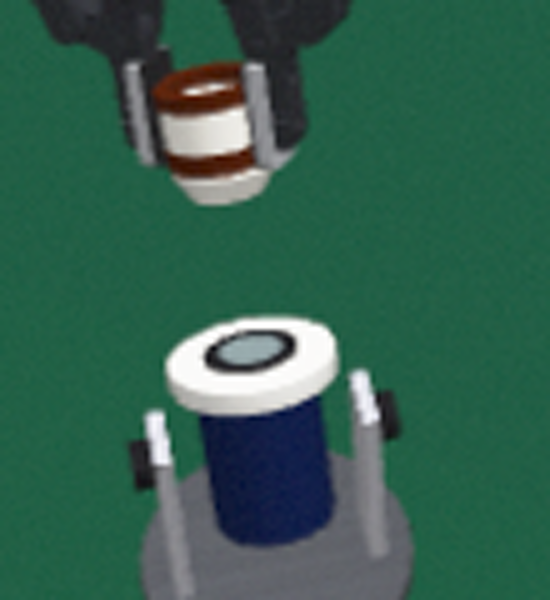

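View pics/scene5b.png

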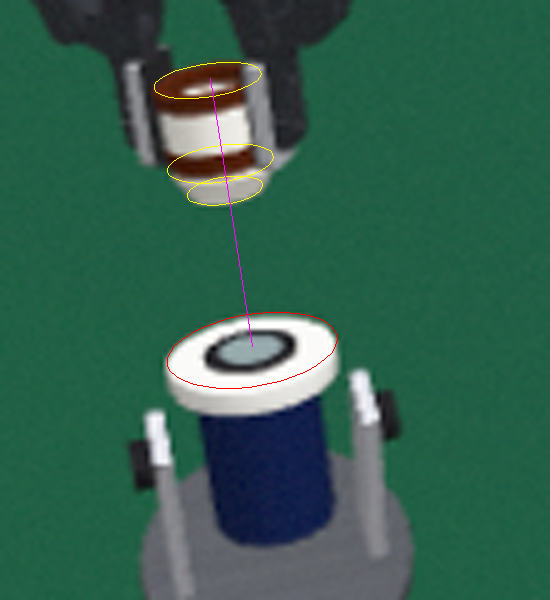

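View pics/top5.png

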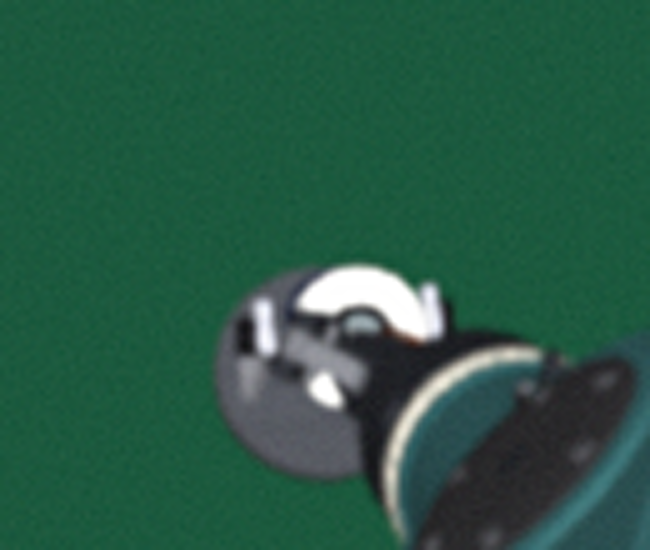

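Request:
jog_arm([
  [[3, 0, 0, 0, 0, 0, 0], [3, 0, 0, 0, 0, 0, 0], [3, 0, 0, 0, 0, 0, 0], [3, 0, 0, 0, 0, 0, 0], [3, 0, 0, 0, 0, 0, 0], [3, 0, 0, 0, 0, 0, 0], [3, 0, 0, 0, 0, 0, 0], [3, 0, 0, 0, 0, 0, 0]],
])

```text
t: 6.5
position: [0.6216, -0.1348, 0.1782]
tcp_rot: [0.821, 0.2, 0.525, -0.103]
contact_force: [-0.9, -0.3, 0.4]
width: 0.0353
```

```bash
python3 - <<'E'
from h import *
im=imaging.grab_frame("scene")[:,:,::-1];cv2.imwrite("pics/scene6.png",im)
o,p,R=cur();P,G=goal(R);rel(P,G);print(o["joint_vel"].round(4),o["width"],o["t"])
E
```

```text
shift cm [-0.03  0.08 -0.06] turn deg [0.   0.05 0.01]
[-0.001   0.     -0.0013 -0.0009  0.0005 -0.001 ] 0.03503574380636021 6.55
```

View pics/scene6.png

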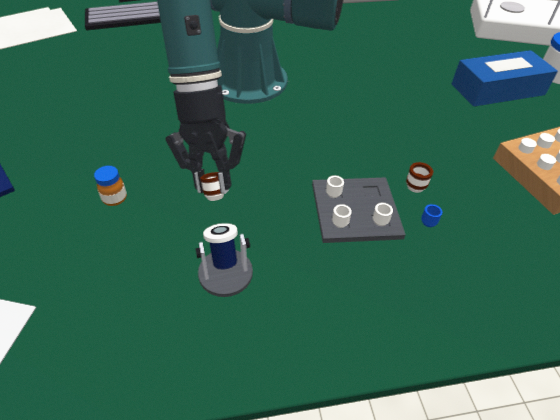

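The crucible is held at (212,186), facing the lens at (220,230). The three white crucibles, the jar at (110,185) and the camera are all where they started.

```bash
python3 -c "
from rig import bot;print(bot.finish_job())"
```

```text
the job is handed in; nothing more can be done
None
```

I picked the small scorched crucible out of its pocket at a 26 N squeeze setting. I carried it over the white crucibles and handed the job in with it held mouth-up in front of the bench camera, at about 6.5 s on the clock.

- **Position:** the tool is within about 1 mm and 0.1° of the planned pose, 60 mm from the lens along its line of sight. That pose comes from my camera measurements.
- **Stillness:** joint speeds were about 0.001 rad/s, and the finger opening was steady at 35 mm.
- **Surroundings:** the last picture shows the white crucibles, the jar and the camera stand where they were at the start.
- **Disagreements:** the scene camera reads about 3 mm farther in x than the top camera and the robot, so I took the robot and top reading. In the final overlay the crucible and the lens each sat about 1–2 mm off my model. Both are well inside the 12 mm allowed.

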